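# Hold the cool box open over the docked vial rack

## Robot

A 6-joint arm with a two-finger parallel gripper is mounted at the origin on a cart in front of the work surface, level with it; the furniture and walls round the work are solid. World frame = base frame: x ahead of the robot, y to its left, z up, the work surface at z = 0. Lengths are in m, angles in rad, forces in N, time in s.
With the tool pointing down it reaches from about 0.35 to 0.85 m from the base axis. Payload 8.1 kg.
Tool frame: the origin (TCP) lies at the centre of the arm's flange, where the gripper is bolted on; the fingertips stand 186 mm ahead of it and the grasp point (between the pads) lies 167 mm ahead of it; z points along the fingers, y is the line along which they close (so a half turn about z gives the same grasp; the last joint's range is limited). The gripper opens to 93 mm and grips with 3 to 60 N. Pads are 15 mm wide; open, the fingers measure 128 mm over their backs; the gripper's body (75 mm by 188 mm) begins 65 mm behind the grasp point.
Start: joints at [-1.317, 0.13, 1.488, -0, 1.523, -0.085], TCP at [0.199, -0.566, 0.405] pointing down, gripper open.
Joint ranges: [-2.96, 2.96], [-0.89, 2.26], [0.02, 2.5], [-1.34, 4.48], [0, 2.73], [-2.66, 2.66]. Speed limits (rad/s): [2.39, 2.39, 2.79, 3.14, 3.14, 3.14].

## Interface

Orientations are given as a rotation vector (axis times angle).
In Python, from plant import read_state, read_camera, camera_params, robot gives the robot as it stands.
- The arm moves only by the tool carry_out, never from a script. Its argument "targets" is a list of rows, each an object of numbers: "hand": the opening in per cent of the stroke, from 0 (shut) to 100 (fully open); "x", "y", "z": the shift along the tool's x, y, z in m; "ax", "ay", "az": the turn, a rotation vector about the tool's x, y, z in rad. In form: [{"hand": .., "x": .., "y": .., "z": .., "ax": .., "ay": .., "az": ..}, ...]. A call has 1 to 8 rows; each row is the pose to reach, as a shift and turn from the pose commanded when the call began, along the tool's axes at that moment; what a row does not reach only later rows make up. A row lasts 1/8 s, in which the tool goes at most 62.5 mm and 10.7 degrees, less where a joint would pass 70% of its speed; a pose out of reach is approached as far as the arm can. A call with a gripper value outside its range is refused whole. The fingers move at their own pace and stop on an object; "newtons" is the grip in N (left out, the last holds). Time passes only in rows, so rows that repeat a pose let the fingers close. It gives the time, the measured TCP pose, the force, the opening and the grip force at its end, in the units of the state.
- read_state(): the state, without advancing time (a new reading comes with each control period).
- read_camera(name): name is "side" or "top" or "wrist"; returns (picture, depth): 384x512x3 uint8, blue, green, red; 384x512 float32, m along the optical axis (not along the pixel's ray), 0 where there is no reading.
- camera_params(name): a dict with "fx", "fy", "cx", "cy" (pixels), "position" and "rotation" of the camera in the world. Camera axes: x right, y up, looking along -z (the intrinsics and any distortion apply to the point x, -y, -z); pixel columns grow to the right and rows downward; lengths in m; the calibration is good to about 2 mm. A picture is of the moment at which its call begins: read the wrist's pose just before it. camera_params takes no time and is no camera call; for the wrist camera it gives the pose at the moment of the call.
- robot.close_job(): hands the job in; it is judged then, once.
The state is a dict: "t": time; "q": joint angles; "dq": joint speeds; "joint_torque": joint torques, N m; "tool_pos": TCP position; "orientation": TCP orientation; "force": force on the tool from outside, world axes, zero at the start; "wrist_torque": the same for the moment, N m; "opening": finger opening in m; "gripper_force": force on a finger pad.
Only numpy, scipy, OpenCV 4.12 (cv2) and the standard library are available. Lean on these libraries where they do the work, as an engineer would, in place of code of your own. Each camera call takes 0.05 s, during which the arm holds its last target. There are 200 camera calls.

## Task

Get ready to hand over the cold vials: set the blue vial rack that lies in front of you down, not dropped, on top of the low stand so that its edges are flush with the stand's all round, and let go of it. Then lift the sprung lid of the white cool box by its bar handle to 60 degrees and keep holding it there so a colleague can take the vials out: finish while still holding the lid. Leave the other bottles and pots where they stand.

Things in the scene. Friction and masses are not known exactly. Their poses are not given: they have to be found in the camera images.
- vial_rack: Empty blue plastic rack for small vials, loose, 66 x 150 x 22 mm (x, y, z), about 0.12 kg; origin at the centre of its underside, x across its narrow width, y along its length, z up. It lies flat on the worktop near the front edge, between the robot and the cool box and stand (a like rack far off to the right, out of reach, belongs to the room), its length more or less across in front of the robot. Grip it across its 66 mm width, at the middle of its length.
- stand: Low pale grey block with a brighter aluminium top, fixed, of the same outline as the rack: 66 x 150 mm and 24 mm high; origin at the centre of its underside, x across its narrow width, y along its length, z up. The rack goes on its flat top (z = 24 mm), either way round. It stands to the left or to the right of the cool box.
- cool_box: White bench cool box, fixed, 90 x 120 mm and 70 mm high with its lid shut; origin at the centre of its underside, z up, its -x side is the front, which more or less faces the robot. The lid hinges on the far (+x) upper edge. A thin steel arc on its +y side stands up to 129 mm high, with a green mark at 60 degrees of lid opening. Four capped vials stand inside.
- cool_lid (a joint): Opening angle of the cool box's lid in rad, 0 = shut (as at the start), growing as the front edge rises; it could go to 1.75; 60 degrees is 1.047. The lid (0.15 kg) is sprung shut: lifting it takes about 2 N at the bar when nearly shut and about 4 N at 60 degrees, and it falls shut as soon as it is released.
- lid_bar (a point): Middle of the lid's bar handle: a round steel bar 10 mm thick and 90 mm long, parallel to the box's y axis, on two arms at its ends that rise from the front of the lid. With the lid shut it lies 73 mm in front of the box's centre (-x of the box) and 100 mm above its underside, 30 mm above the lid's top face and 28 mm in front of the lid's front edge; it moves with the lid. Being round it can turn between the fingers as the lid swings.
- lid_hinge (a point): Middle of the lid's hinge axis, fixed to the box: 45 mm behind the box's centre (+x of the box) and 65 mm above its underside; the axis is the box's y axis. The bar's middle is 123 mm from it, and with the lid shut the line from the hinge to the bar already rises 0.288 rad above level.
- septa_pot: White plastic pot with white cap, loose, 41 mm across and 42 mm high; origin at the centre of its underside. Bystander: leave alone. It stands before a gas chromatograph 0.43 m high, whose front runs from about (x, y) = (0.53, 0.03) to (0.64, 0.50) m: the arm has to pass in front of that on its way from the left. A monitor 0.37 m high stands at the back, beyond about x = 0.72 m.
- standard_jar: White jar with red cap, loose, 45 mm across and 78 mm high; origin at the centre of its underside. Bystander: leave alone.
- rinse_amber: Small amber bottle with white cap, loose, 55 mm across and 105 mm high; origin at the centre of its underside. Bystander: leave alone.

How it is judged:
By the outcome, as a careful person would: the job done as asked, in the order asked, and still so for the second after the job is handed in, while the arm keeps its last pose, push and grip.
It also fails if it takes over 59 s, if anything falls off the work surface, if the arm or the gripper's body presses on something with over 40 N, if the wrist force passes 120 N, or if a joint passes its speed limit or range.

## Working session

There is one attempt and no reset: what is moved stays moved. The work goes in short steps, Python scripts to look and compute and a tool call to move; the robot and the scene stay as the last step left them, time stands still between calls to the robot, and variables do not carry over. Pictures are saved under pics/ and viewed, at most 11 in all, crops included, and the job is handed in when it is done.

Besides the shell and the picture viewer there is one more tool, called after "Request:" by a JSON object that holds its "method" and its "body". carry_out: Moves the arm, as the interface text tells. Its arguments: {"type":"object","properties":{"targets":{"type":"array","items":{"type":"object","properties":{"hand":{"type":"number"},"x":{"type":"number"},"y":{"type":"number"},"z":{"type":"number"},"ax":{"type":"number"},"ay":{"type":"number"},"az":{"type":"number"}}}},"newtons":{"type":"number"}},"required":["targets"]}

```bash
ls; mkdir -p pics; cat > h.py <<'E'
import numpy as np,cv2
from scipy.spatial.transform import Rotation as R
from plant import read_state,read_camera,camera_params,robot
def cloud(name):
    p=camera_params(name); im,d=read_camera(name)
    v,u=np.mgrid[0:384,0:512]
    c=np.stack([(u-p["cx"])/p["fx"]*d,-(v-p["cy"])/p["fy"]*d,-d],-1)
    W=c@np.array(p["rotation"]).T+np.array(p["position"])
    W[d==0]=np.nan
    return im,W,p
E
python3 - <<'E'
from h import *
for n in("top","side"):
    im,W,p=cloud(n); print(n,p); np.savez(f"{n}.npz",im=im,W=W)
    cv2.imwrite(f"pics/{n}0.png",im)
s=read_state();print(s)
E
```

```text
picsTraceback (most recent call last):
  File "<stdin>", line 3, in <module>
  File "h.py", line 8, in cloud
    W=c@np.array(p["rotation"]).T+np.array(p["position"])
      ~~~~~~~~~~~~~~~~~~~~~~~~~~~^~~~~~~~~~~~~~~~~~~~~~~~
ValueError: operands could not be broadcast together with shapes (384,512) (3,)
```

```bash
sed -i 's/c@np.array(p\["rotation"\]).T/c@R.from_rotvec(p["rotation"]).as_matrix().T/' h.py
python3 - <<'E'
from h import *
for n in("top","side"): print(camera_params(n))
for n in("top","side"):
    im,W,p=cloud(n); np.savez(f"{n}.npz",im=im,W=W)
    cv2.imwrite(f"pics/{n}0.png",im)
print(read_state())
E
```

```text
{'fx': 365.99028785013445, 'fy': 365.99028785013445, 'cx': 255.73430251087714, 'cy': 187.3142207353095, 'position': array([ 0.42408507, -0.1161999 ,  1.18512852]), 'rotation': array([ 0.06558862, -0.09965734, -1.58615828])}
{'fx': 444.9448456816002, 'fy': 444.9448456816002, 'cx': 260.32958686109964, 'cy': 188.2155694772123, 'position': array([0.00702562, 0.83982522, 0.61877227]), 'rotation': array([ 0.38000526, -1.44589143, -2.31443057])}
{'t': 0.15, 'q': array([-1.31735861e+00,  1.31013844e-01,  1.48904874e+00, -1.73645513e-05,
        1.52301647e+00, -8.54288267e-02]), 'dq': array([ 8.21166791e-05, -6.46315250e-04, -4.67753193e-03, -5.59676279e-04,
        4.18591838e-04,  1.43711752e-03]), 'joint_torque': array([ 1.62196353e-03, -5.60474467e+01, -4.92335486e+01,  7.69470935e-02,
        3.07355588e-02, -1.09766738e-04]), 'tool_pos': array([ 0.19940691, -0.56570225,  0.40390183]), 'orientation': array([-3.09514784e+00, -5.29498963e-01,  2.22948370e-04]), 'force': array([ 0.75108551, -0.2991781 , -0.41268078]), 'wrist_torque': array([ 0.0134906 ,  0.0054969 , -0.03700837]), 'gripper_force': 0.0, 'opening': 0.09324034640697225}
```

View pics/top0.png

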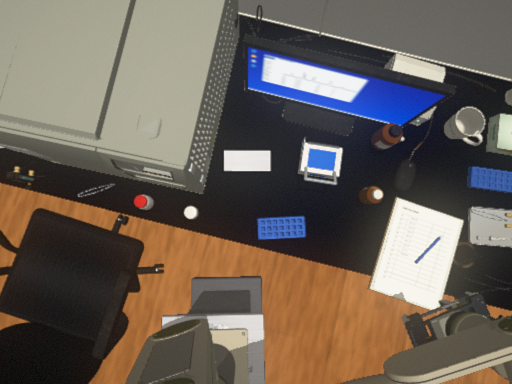

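View pics/side0.png

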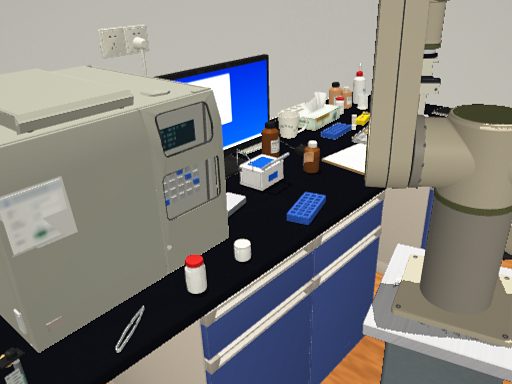

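The top view shows the rack at (282,228), the stand at (247,160), the box at (321,160) with its bar at about (320,180), the amber bottle at (371,194) and the pot at (190,212). The side view agrees with this layout.

```bash
cat >> h.py <<'E'
def ray(p,uv,z):
    uv=np.atleast_2d(uv).astype(float)
    c=np.stack([(uv[:,0]-p["cx"])/p["fx"],-(uv[:,1]-p["cy"])/p["fy"],-np.ones(len(uv))],-1)
    w=R.from_rotvec(p["rotation"]).apply(c); o=np.array(p["position"])
    return o+w*((z-o[2])/w[:,2])[:,None]
def rect(mask,p,z):
    """largest blob's outline cast on plane z -> centre, size, angle of the LONG side from +y"""
    cs,_=cv2.findContours(mask.astype(np.uint8),cv2.RETR_EXTERNAL,cv2.CHAIN_APPROX_NONE)
    c=max(cs,key=cv2.contourArea)[:,0]
    P=ray(p,c,z)[:,:2]
    r=cv2.minAreaRect((P*1000).astype(np.float32)); b=cv2.boxPoints(r)
    e=[b[1]-b[0],b[2]-b[1]]; l=max(e,key=np.linalg.norm)
    a=np.arctan2(-l[0],l[1]); a=(a+np.pi/2)%np.pi-np.pi/2
    return np.array(r[0])/1000,np.array(r[1]),a
E
python3 - <<'E'
from h import *
D=np.load("top.npz");im=D["im"].astype(int);W=D["W"];p=camera_params("top")
v,u=np.mgrid[0:384,0:512]
def reg(a,b,c,d):return (u>=a)&(u<b)&(v>=c)&(v<d)
B,G,Rr=im[...,0],im[...,1],im[...,2]
rm=reg(240,330,205,250)&(B>Rr+40)&(B>70)
print("rack",rect(rm,p,.022),np.nanmedian(W[rm],0))
sm=reg(215,280,140,180)&(G>120)
print("stand",rect(sm,p,.024),np.nanmedian(W[sm],0))
bm=reg(290,350,130,190)&((G>110)|(B>Rr+50))
print("box",rect(bm,p,.07),np.nanmedian(W[bm],0))
lm=reg(290,350,130,190)&(B>Rr+50); print("label",rect(lm,p,.07))
for n,q in(("amber",(371,194)),("pot",(190,212)),("jar",(144,202)),("amberfar",(388,135))):print(n,W[q[1],q[0]])
print("heights box area");
for r in range(138,188,3):print(r,np.round(W[r,296:346:6,2],3))
cv2.imwrite("pics/boxcrop.png",cv2.resize(D["im"][130:245,215:390],None,fx=4,fy=4,interpolation=cv2.INTER_CUBIC))
E
```

```text
rack (array([ 0.41831104, -0.22095779]), array([ 69.27976227, 152.65679932]), np.float32(0.030614138)) [ 0.418155   -0.22137206  0.01992379]
stand (array([ 0.63506848, -0.11609325]), array([148.23735046,  65.24504089]), np.float32(-0.014931083)) [ 0.6350862  -0.11595767  0.02372757]
box (array([ 0.61759021, -0.34252148]), array([127.20902252, 125.79451752]), np.float32(-0.18186224)) [ 0.62072257 -0.34348646  0.07091448]
label (array([ 0.62603406, -0.34614688]), array([84.16990662, 59.23677063]), np.float32(-0.16907215))
amber [ 0.51324092 -0.4885055   0.09186346]
pot [0.47057433 0.06415286 0.03873194]
jar [0.50130984 0.1954649  0.07982242]
amberfar [ 0.68977228 -0.54323452  0.11006366]
heights box area
138 [-0.002  0.001  0.003 -0.001  0.001 -0.003 -0.003  0.001  0.002]
141 [ 0.001  0.081  0.002 -0.001 -0.    -0.001  0.001  0.     0.001]
144 [-0.003  0.064  0.073  0.071  0.069  0.069 -0.003 -0.002 -0.   ]
147 [ 0.001  0.115  0.069  0.069  0.071  0.067  0.074  0.071 -0.002]
150 [ 0.001  0.115  0.068  0.073  0.069  0.067  0.071  0.071 -0.002]
153 [-0.     0.112  0.066  0.068    nan  0.069  0.069  0.073  0.003]
156 [-0.     0.069  0.072  0.074  0.071  0.074  0.068  0.074  0.001]
159 [-0.002  0.07   0.073  0.07   0.073  0.071  0.071  0.07  -0.001]
162 [ 0.002  0.068  0.072  0.074  0.068  0.072  0.07   0.071 -0.003]
165 [0.003 0.068 0.071 0.07  0.072 0.069 0.071 0.066 0.001]
168 [-0.     0.068  0.071  0.069  0.074  0.076  0.07   0.07   0.002]
171 [-0.002  0.068  0.071  0.068  0.069  0.071  0.07   0.068 -0.001]
174 [-0.001  0.005  0.025  0.044  0.067  0.072  0.068  0.071  0.   ]
177 [-0.006 -0.     0.002 -0.003 -0.003  0.021  0.036  0.002 -0.001]
180 [ 0.004 -0.003  0.108  0.103  0.105 -0.003 -0.001  0.004 -0.001]
183 [-0.002  0.001 -0.    -0.004 -0.004  0.103  0.106  0.003  0.002]
186 [ 0.001 -0.001 -0.003  0.002 -0.001  0.001 -0.001  0.     0.001]
```

View pics/boxcrop.png

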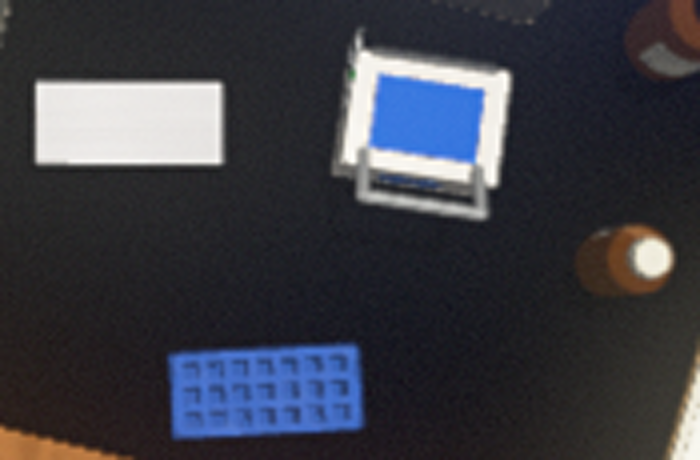

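```bash
cat >> h.py <<'E'
def Rt(psi,t=0):
    f=np.array([np.cos(psi),np.sin(psi),0]);k=np.array([0,0,1.])
    z=-k*np.cos(t)+f*np.sin(t); y=f*np.cos(t)+k*np.sin(t)
    return R.from_matrix(np.stack([np.cross(y,z),y,z],1))
def delta(pos,psi,t=0):
    s=read_state(); R0=R.from_rotvec(s["orientation"])
    print("d",np.round(R0.inv().apply(np.array(pos)-s["tool_pos"]),4),"a",np.round((R0.inv()*Rt(psi,t)).as_rotvec(),4))
def here():
    s=read_state();M=R.from_rotvec(s["orientation"]).as_matrix();y,z=M[:,1],M[:,2]
    print("t",s["t"],"tcp",np.round(s["tool_pos"],4),"psi",round(float(np.arctan2(y[1],y[0])),4),"tilt",round(float(np.arcsin(y[2])),4),"roll",round(float(M[2,0]),4),"open",round(s["opening"],4),"gf",s["gripper_force"],"F",np.round(s["force"],2))
E
python3 -c "
from h import *
here();delta([.418,-.221,.36],.03)
p=camera_params('top');print(ray(p,[[250,40],[320,125],[440,122],[245,62]],.03),ray(p,[[250,40],[320,60],[440,95]],.37))"
```

```text
t 0.15 tcp [ 0.1994 -0.5657  0.4039] psi -1.2319 tilt -0.0015 roll 0.0001 open 0.0932 gf 0.0 F [ 0.75 -0.3  -0.41]
d [ 0.3207 -0.2524  0.0443] a [-1.2000e-03 -1.0000e-03 -1.2619e+00]
[[ 1.03672623 -0.13221345  0.03      ]
 [ 0.74552862 -0.35454255  0.03      ]
 [ 0.75072593 -0.74887119  0.03      ]
 [ 0.9608133  -0.11450621  0.03      ]] [[ 0.85640171 -0.12750003  0.37      ]
 [ 0.80621715 -0.29007731  0.37      ]
 [ 0.71890359 -0.56725606  0.37      ]]
```

Request:
{"method": "carry_out", "body": {"targets": [{"hand": 100,"x": 0.04,"y": -0.032,"z": 0.005,"az": -0.16},{"hand": 100,"x": 0.08,"y": -0.063,"z": 0.011,"az": -0.32},{"hand": 100,"x": 0.12,"y": -0.095,"z": 0.016,"az": -0.48},{"hand": 100,"x": 0.16,"y": -0.126,"z": 0.022,"az": -0.64},{"hand": 100,"x": 0.2,"y": -0.158,"z": 0.028,"az": -0.8},{"hand": 100,"x": 0.24,"y": -0.19,"z": 0.033,"az": -0.96},{"hand": 100,"x": 0.28,"y": -0.22,"z": 0.039,"az": -1.12},{"hand": 100,"x": 0.321,"y": -0.252,"z": 0.044,"az": -1.262}], "newtons": 15}}

```text
schema error: expected keys hand, x, y, z, ax, ay, az
```

```bash
python3 -c "
from h import *
here();im,W,p=cloud('wrist');here();cv2.imwrite('pics/w1.png',im);print(p)
np.savez('w1.npz',im=im,W=W)"
```

```text
t 0.15 tcp [ 0.1994 -0.5657  0.4039] psi -1.2319 tilt -0.0015 roll 0.0001 open 0.0932 gf 0.0 F [ 0.75 -0.3  -0.41]
t 0.2 tcp [ 0.1994 -0.5657  0.4041] psi -1.232 tilt -0.0011 roll 0.0001 open 0.093 gf 0.0 F [-0.4   0.25 -0.14]
{'fx': 302.79432474568455, 'fy': 302.79432474568455, 'cx': 253.9139755485077, 'cy': 193.6880621344127, 'position': array([ 0.27913112, -0.53712314,  0.38468854]), 'rotation': array([-0.26226985,  0.18760953, -1.22252204])}
```

View pics/w1.png

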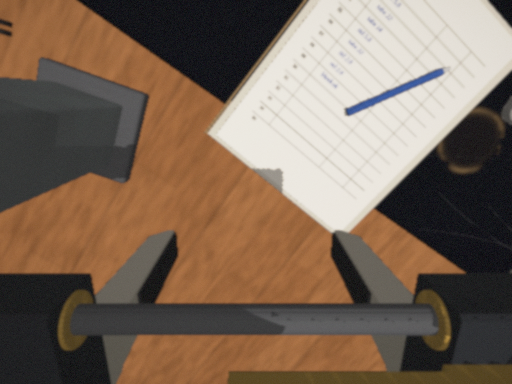

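That wrist picture shows the arm still at its start, because the move was refused (all keys are needed). The fingertips are at about (165,235) and (345,235). I'll resend the move.

Request:
{"method": "carry_out", "body": {"targets": [{"hand": 100,"x": 0.04,"y": -0.032,"z": 0.005,"ax": 0,"ay": 0,"az": -0.16},{"hand": 100,"x": 0.08,"y": -0.063,"z": 0.011,"ax": 0,"ay": 0,"az": -0.32},{"hand": 100,"x": 0.12,"y": -0.095,"z": 0.016,"ax": 0,"ay": 0,"az": -0.48},{"hand": 100,"x": 0.16,"y": -0.126,"z": 0.022,"ax": 0,"ay": 0,"az": -0.64},{"hand": 100,"x": 0.2,"y": -0.158,"z": 0.028,"ax": 0,"ay": 0,"az": -0.8},{"hand": 100,"x": 0.24,"y": -0.19,"z": 0.033,"ax": 0,"ay": 0,"az": -0.96},{"hand": 100,"x": 0.28,"y": -0.22,"z": 0.039,"ax": 0,"ay": 0,"az": -1.12},{"hand": 100,"x": 0.321,"y": -0.252,"z": 0.044,"ax": 0,"ay": 0,"az": -1.262}], "newtons": 15}}

```text
t: 1.2
tool_pos: [0.419, -0.2201, 0.3605]
orientation: [2.182, 2.259, 0.0]
force: [0.6, -0.5, 0.2]
opening: 0.0929
gripper_force: 0.0
```

```bash
python3 -c "
from h import *
here();p=camera_params('wrist');im,W,_=cloud('wrist');here();cv2.imwrite('pics/w2.png',im);print(p)
np.savez('w2.npz',im=im,W=W)
delta([.418,-.221,.25],.03)"
```

```text
t 1.2 tcp [ 0.419  -0.2201  0.3605] psi 0.0347 tilt 0.0002 roll -0.0002 open 0.0929 gf 0.0 F [ 0.61 -0.46  0.25]
t 1.25 tcp [ 0.4211 -0.2157  0.3598] psi 0.0443 tilt 0.0012 roll 0.0036 open 0.0931 gf 0.0 F [ 1.06  2.89 -0.36]
{'fx': 302.79432474568455, 'fy': 302.79432474568455, 'cx': 253.9139755485077, 'cy': 193.6880621344127, 'position': array([ 0.41696892, -0.13569762,  0.34128042]), 'rotation': array([-0.30321379, -0.00588909,  0.03366425])}
d [-0.0056 -0.0035  0.1098] a [ 0.0012 -0.0036  0.0143]
```

View pics/w2.png

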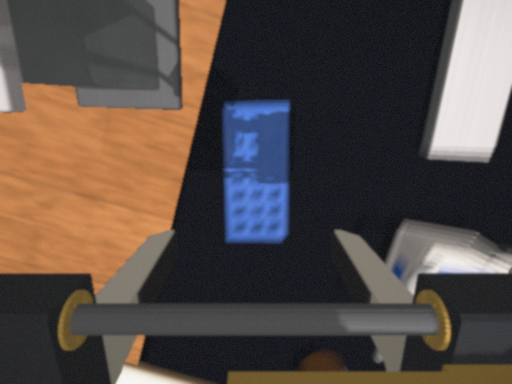

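The picture is motion-blurred because the arm was still settling. The rack is at about (257,171) and the stand at about (470,80). I'll let it settle, then measure.

Request:
{"method": "carry_out", "body": {"targets": [{"hand": 100,"x": -0.006,"y": -0.004,"z": 0.04,"ax": 0,"ay": 0,"az": 0.014},{"hand": 100,"x": -0.006,"y": -0.004,"z": 0.04,"ax": 0,"ay": 0,"az": 0.014},{"hand": 100,"x": -0.006,"y": -0.004,"z": 0.04,"ax": 0,"ay": 0,"az": 0.014}]}}

```text
t: 1.62
tool_pos: [0.4146, -0.228, 0.3216]
orientation: [2.204, 2.238, 0.0]
force: [0.3, 0.0, 0.1]
opening: 0.0932
gripper_force: 0.0
```

```bash
python3 -c "
from h import *
here();p=camera_params('wrist');im,W,_=cloud('wrist');here()
b=im.astype(int);m=(b[...,0]>b[...,2]+40)&(b[...,0]>60);m[250:]=0;m[:,330:]=0
r=rect(m,p,.022);print(r,np.nanmedian(W[m],0));cv2.imwrite('pics/w3.png',im)
delta([*r[0],.20],r[2])"
```

```text
t 1.625 tcp [ 0.4146 -0.228   0.3216] psi 0.0152 tilt 0.0002 roll 0.0 open 0.0932 gf 0.0 F [0.32 0.03 0.12]
t 1.675 tcp [ 0.4148 -0.2282  0.3222] psi 0.0152 tilt 0.0013 roll -0.0008 open 0.093 gf 0.0 F [ 0.22 -0.12  0.76]
(array([ 0.41984772, -0.21760687]), array([ 69.79529572, 147.5814209 ]), np.float32(0.03031516)) [ 0.41990951 -0.21007545  0.02208387]
d [0.0106 0.005  0.1222] a [ 0.0013  0.0008 -0.0151]
```

Request:
{"method": "carry_out", "body": {"targets": [{"hand": 100,"x": 0.008,"y": 0.005,"z": 0.03,"ax": 0,"ay": 0,"az": -0.015},{"hand": 100,"x": 0.008,"y": 0.005,"z": 0.07,"ax": 0,"ay": 0,"az": -0.015},{"hand": 100,"x": 0.008,"y": 0.005,"z": 0.105,"ax": 0,"ay": 0,"az": -0.015},{"hand": 100,"x": 0.008,"y": 0.005,"z": 0.125,"ax": 0,"ay": 0,"az": -0.015},{"hand": 100,"x": 0.008,"y": 0.005,"z": 0.132,"ax": 0,"ay": 0,"az": -0.015},{"hand": 100,"x": 0.008,"y": 0.005,"z": 0.132,"ax": 0,"ay": 0,"az": -0.015}]}}

```text
t: 2.42
tool_pos: [0.4199, -0.2201, 0.1896]
orientation: [2.187, 2.254, 0.0]
force: [0.5, -0.1, 0.2]
opening: 0.0933
gripper_force: 0.0
```

Request:
{"method": "carry_out", "body": {"targets": [{"hand": 40,"x": 0,"y": 0,"z": 0,"ax": 0,"ay": 0,"az": 0},{"hand": 40,"x": 0,"y": 0,"z": 0,"ax": 0,"ay": 0,"az": 0},{"hand": 40,"x": 0,"y": 0,"z": 0,"ax": 0,"ay": 0,"az": 0},{"hand": 40,"x": 0,"y": 0,"z": 0,"ax": 0,"ay": 0,"az": 0},{"hand": 40,"x": 0,"y": 0,"z": 0,"ax": 0,"ay": 0,"az": 0}], "newtons": 15}}

```text
t: 3.05
tool_pos: [0.4197, -0.2197, 0.1892]
orientation: [2.186, 2.255, 0.0]
force: [-2.4, -0.1, 6.0]
opening: 0.066
gripper_force: 15.0
```

```bash
python3 -c "
from h import *
here();delta([.56,-.16,.33],-.015)"
```

```text
t 3.05 tcp [ 0.4197 -0.2197  0.1892] psi 0.0311 tilt 0.0005 roll -0.0004 open 0.066 gf 14.999759928323328 F [-2.37 -0.09  5.96]
d [ 0.0553  0.1422 -0.1407] a [0.0005 0.0004 0.0461]
```

Gripped at 66 mm. I'll lift it to a pose where the wrist camera sees both the held rack and the stand.

Request:
{"method": "carry_out", "body": {"targets": [{"hand": 40,"x": 0,"y": 0,"z": -0.02,"ax": 0,"ay": 0,"az": 0},{"hand": 40,"x": 0,"y": 0,"z": -0.055,"ax": 0,"ay": 0,"az": 0},{"hand": 40,"x": 0.02,"y": 0.03,"z": -0.095,"ax": 0,"ay": 0,"az": -0.01},{"hand": 40,"x": 0.04,"y": 0.06,"z": -0.13,"ax": 0,"ay": 0,"az": 0.02},{"hand": 40,"x": 0.055,"y": 0.085,"z": -0.15,"ax": 0,"ay": 0,"az": 0.046},{"hand": 40,"x": 0.065,"y": 0.1,"z": -0.15,"ax": 0,"ay": 0,"az": 0.046},{"hand": 40,"x": 0.065,"y": 0.1,"z": -0.15,"ax": 0,"ay": 0,"az": 0.046},{"hand": 40,"x": 0.065,"y": 0.1,"z": -0.15,"ax": 0,"ay": 0,"az": 0.046}]}}

```text
t: 4.05
tool_pos: [0.5164, -0.1517, 0.3367]
orientation: [-2.236, -2.203, 0.003]
force: [0.6, -0.6, -1.0]
opening: 0.0658
gripper_force: 15.0
```

```bash
python3 -c "
from h import *
here();p=camera_params('wrist');s=read_state();im,W,_=cloud('wrist');here()
np.savez('w4.npz',im=im,W=W,pr=p['rotation'],pp=p['position'],tp=s['tool_pos'],to=s['orientation'])
cv2.imwrite('pics/w4.png',im)
b=im.astype(int);g=(b[...,1]>110)&(abs(b[...,0]-b[...,2])<40);g[232:]=0;g[:,:300]=0
r=rect(g,p,.024);print('stand',r,np.nanmedian(W[g],0))
m=(b[...,0]>b[...,2]+40)&(b[...,0]>60);m[:,330:]=0
v,u=np.where(m);print('rack px',u.min(),u.max(),v.min(),v.max(),np.nanmedian(W[m],0))
"
```

```text
t 4.05 tcp [ 0.5164 -0.1517  0.3367] psi -0.0148 tilt -0.0034 roll 0.0009 open 0.0658 gf 14.999876003712416 F [ 0.57 -0.55 -1.04]
t 4.1 tcp [ 0.5164 -0.1519  0.337 ] psi -0.0153 tilt -0.0029 roll 0.0007 open 0.0657 gf 14.999878951348364 F [-0.18  0.48 -2.27]
stand (array([ 0.63658405, -0.11510845]), array([151.0002594 ,  67.84781647]), np.float32(-0.021471381)) [ 0.63656099 -0.10571122  0.02475365]
rack px 185 324 118 369 [ 0.51699929 -0.13077503  0.16976038]
```

View pics/w4.png

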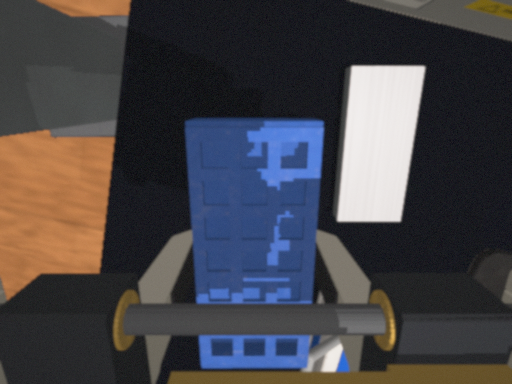

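The picture shows the held rack (rows 118–369, cols 185–324) and the stand, with its top corners at (350,66), (425,66), (402,221) and (336,221).

```bash
python3 - <<'E'
from h import *
D=np.load("w4.npz");im=D["im"];b=im.astype(int)
p=dict(camera_params("wrist"),rotation=D["pr"],position=D["pp"])
m=(b[...,0]>b[...,2]+40)&(b[...,0]>60);m[:,330:]=0
R0=R.from_rotvec(D["to"])
for c in(210,230,255,280,300):
    print(c,im[112:132:2,c].tolist() if c==230 else "",im[360:376:2,c].tolist() if c==230 else "")
    v=np.where(m[:,c])[0]; P=ray(p,[[c,v.min()-.5],[c,v.max()+.5]],.170)
    print(v.min(),v.max(),np.round(R0.inv().apply(P-D["tp"]),4)[:,:2].tolist())
for r in(160,200,345,360):
    u=np.where(m[r])[0];P=ray(p,[[u.min()-.5,r],[u.max()+.5,r]],.170);print(r,u.min(),u.max(),np.round(R0.inv().apply(P-D["tp"]),4)[:,:2].tolist())
g=((b[...,1]>110)&(abs(b[...,0]-b[...,2])<40));g[232:]=0;g[:,:300]=0
# fitted stand edges
L=[];
for r in range(80,212,4):
    u=np.where(g[r])[0];L.append([u.min()-.5,r,u.max()+.5])
L=np.array(L);A=ray(p,L[:,:2],.024);B=ray(p,L[:,[2,1]],.024)
for Q in(A,B):
    k=np.polyfit(Q[:,1],Q[:,0],1);print("edge slope",k[0],"x at y=-.116",np.polyval(k,-.116))
T=[]
for c in range(355,398,4):
    v=np.where(g[:,c])[0];T.append([c,v.min()-.5,v.max()+.5])
T=np.array(T)
for j in(1,2):
    Q=ray(p,T[:,[0,j]],.024);k=np.polyfit(Q[:,0],Q[:,1],1);print("end slope",k[0],"y at x=.636",np.polyval(k,.636))
E
```

```text
210  
118 368 [[0.0761, -0.0199], [-0.0758, -0.0265]]
230 [[27, 27, 28], [21, 16, 17], [35, 27, 25], [86, 52, 35], [107, 63, 40], [126, 75, 54], [128, 79, 54], [119, 70, 48], [125, 76, 51], [129, 78, 55]] [[201, 116, 76], [204, 117, 79], [197, 114, 75], [187, 107, 67], [123, 73, 49], [41, 40, 45], [42, 75, 94], [44, 87, 107]]
118 368 [[0.076, -0.0104], [-0.0757, -0.0141]]
255  
118 368 [[0.076, 0.0014], [-0.0757, 0.0015]]
280  
118 368 [[0.076, 0.0133], [-0.0757, 0.0171]]
300  
118 368 [[0.076, 0.0227], [-0.0756, 0.0295]]
160 187 322 [[0.0557, -0.0324], [0.0557, 0.0347]]
200 190 318 [[0.0349, -0.0322], [0.0349, 0.0341]]
345 198 314 [[-0.0576, -0.0333], [-0.0575, 0.0374]]
360 199 307 [[-0.0691, -0.0333], [-0.0689, 0.0338]]
edge slope 0.022736535190828154 x at y=-.116 0.602659647142166
edge slope 0.021281117058099555 x at y=-.116 0.6704145997882625
end slope 1.032174709824913 y at x=.636 -0.018992359428314565
end slope -0.014267095129868172 y at x=.636 -0.190934964181912
```

```bash
python3 -c "
from h import *
delta([.6355,-.1156,.235],-.019)"
```

```text
d [0.038  0.1188 0.1017] a [-0.0029 -0.0007  0.0037]
```

Request:
{"method": "carry_out", "body": {"targets": [{"hand": 40,"x": 0.01,"y": 0.03,"z": 0,"ax": -0.003,"ay": -0.001,"az": 0.004},{"hand": 40,"x": 0.025,"y": 0.075,"z": 0,"ax": -0.003,"ay": -0.001,"az": 0.004},{"hand": 40,"x": 0.038,"y": 0.119,"z": 0.02,"ax": -0.003,"ay": -0.001,"az": 0.004},{"hand": 40,"x": 0.038,"y": 0.119,"z": 0.06,"ax": -0.003,"ay": -0.001,"az": 0.004},{"hand": 40,"x": 0.038,"y": 0.119,"z": 0.09,"ax": -0.003,"ay": -0.001,"az": 0.004},{"hand": 40,"x": 0.038,"y": 0.119,"z": 0.102,"ax": -0.003,"ay": -0.001,"az": 0.004},{"hand": 40,"x": 0.038,"y": 0.119,"z": 0.102,"ax": -0.003,"ay": -0.001,"az": 0.004},{"hand": 40,"x": 0.038,"y": 0.119,"z": 0.102,"ax": -0.003,"ay": -0.001,"az": 0.004}]}}

```text
t: 5.1
tool_pos: [0.6375, -0.1158, 0.2386]
orientation: [2.239, 2.196, 0.004]
force: [1.0, 0.6, -1.4]
opening: 0.0655
gripper_force: 15.0
```

```bash
python3 -c "
from h import *
here();delta([.6355,-.1156,.2135],-.019)"
```

```text
t 5.1 tcp [ 0.6375 -0.1158  0.2386] psi -0.0194 tilt 0.0055 roll -0.0016 open 0.0655 gf 14.999970872886479 F [ 1.    0.56 -1.44]
d [ 0.0002 -0.0021  0.0251] a [ 0.0055  0.0016 -0.0004]
```

Request:
{"method": "carry_out", "body": {"targets": [{"hand": 40,"x": 0,"y": 0,"z": 0,"ax": 0,"ay": 0,"az": 0},{"hand": 40,"x": 0,"y": 0,"z": 0,"ax": 0,"ay": 0,"az": 0},{"hand": 40,"x": 0,"y": 0,"z": 0,"ax": 0,"ay": 0,"az": 0}]}}

```text
t: 5.48
tool_pos: [0.6371, -0.1153, 0.2372]
orientation: [2.24, 2.198, 0.003]
force: [-0.5, -0.5, -1.7]
opening: 0.0658
gripper_force: 15.0
```

```bash
python3 -c "
from h import *
here();delta([.6355,-.1156,.2135],-.019)"
```

```text
t 5.475 tcp [ 0.6371 -0.1153  0.2372] psi -0.0189 tilt 0.0037 roll -0.0011 open 0.0658 gf 14.999972186051309 F [-0.51 -0.47 -1.69]
d [-0.0003 -0.0017  0.0237] a [0.0037 0.0011 0.0001]
```

Request:
{"method": "carry_out", "body": {"targets": [{"hand": 40,"x": 0,"y": -0.0015,"z": 0.005,"ax": 0.003,"ay": 0.001,"az": 0},{"hand": 40,"x": 0,"y": -0.0015,"z": 0.01,"ax": 0.003,"ay": 0.001,"az": 0},{"hand": 40,"x": 0,"y": -0.0015,"z": 0.014,"ax": 0.003,"ay": 0.001,"az": 0},{"hand": 40,"x": 0,"y": -0.0015,"z": 0.017,"ax": 0.003,"ay": 0.001,"az": 0},{"hand": 40,"x": 0,"y": -0.0015,"z": 0.019,"ax": 0.003,"ay": 0.001,"az": 0},{"hand": 40,"x": 0,"y": -0.0015,"z": 0.019,"ax": 0.003,"ay": 0.001,"az": 0},{"hand": 40,"x": 0,"y": -0.0015,"z": 0.019,"ax": 0.003,"ay": 0.001,"az": 0},{"hand": 40,"x": 0,"y": -0.0015,"z": 0.019,"ax": 0.003,"ay": 0.001,"az": 0}]}}

```text
t: 6.48
tool_pos: [0.6356, -0.1153, 0.218]
orientation: [2.242, 2.2, 0.0]
force: [0.1, 0.3, -1.2]
opening: 0.0655
gripper_force: 15.0
```

```bash
python3 -c "
from h import *
here();delta([.6355,-.1156,.2135],-.019)"
```

```text
t 6.475 tcp [ 0.6356 -0.1153  0.218 ] psi -0.019 tilt 0.0004 roll -0.0001 open 0.0655 gf 14.999995292164385 F [ 0.12  0.35 -1.19]
d [-0.0003 -0.0001  0.0045] a [0.0004 0.0001 0.    ]
```

Request:
{"method": "carry_out", "body": {"targets": [{"hand": 40,"x": -0.0003,"y": 0,"z": 0.0015,"ax": 0,"ay": 0,"az": 0},{"hand": 40,"x": -0.0003,"y": 0,"z": 0.003,"ax": 0,"ay": 0,"az": 0},{"hand": 40,"x": -0.0003,"y": 0,"z": 0.004,"ax": 0,"ay": 0,"az": 0},{"hand": 40,"x": -0.0003,"y": 0,"z": 0.0047,"ax": 0,"ay": 0,"az": 0},{"hand": 40,"x": -0.0003,"y": 0,"z": 0.0047,"ax": 0,"ay": 0,"az": 0},{"hand": 40,"x": -0.0003,"y": 0,"z": 0.0047,"ax": 0,"ay": 0,"az": 0}]}}

```text
t: 7.22
tool_pos: [0.6356, -0.1156, 0.2132]
orientation: [2.242, 2.2, 0.0]
force: [-1.8, 0.6, 2.7]
opening: 0.0657
gripper_force: 15.0
```

Request:
{"method": "carry_out", "body": {"targets": [{"hand": 100,"x": 0,"y": 0,"z": 0,"ax": 0,"ay": 0,"az": 0},{"hand": 100,"x": 0,"y": 0,"z": 0,"ax": 0,"ay": 0,"az": 0},{"hand": 100,"x": 0,"y": 0,"z": 0,"ax": 0,"ay": 0,"az": 0},{"hand": 100,"x": 0,"y": 0,"z": -0.02,"ax": 0,"ay": 0,"az": 0},{"hand": 100,"x": 0,"y": 0,"z": -0.06,"ax": 0,"ay": 0,"az": 0},{"hand": 100,"x": 0,"y": 0,"z": -0.11,"ax": 0,"ay": 0,"az": 0},{"hand": 100,"x": 0,"y": 0,"z": -0.13,"ax": 0,"ay": 0,"az": 0},{"hand": 100,"x": 0,"y": 0,"z": -0.13,"ax": 0,"ay": 0,"az": 0}]}}

```text
t: 8.22
tool_pos: [0.6362, -0.1157, 0.3458]
orientation: [2.24, 2.197, 0.004]
force: [0.5, 0.7, 0.1]
opening: 0.093
gripper_force: 0.0
```

Request:
{"method": "carry_out", "body": {"targets": [{"hand": 100,"x": 0,"y": -0.04,"z": -0.01,"ax": 0,"ay": 0,"az": 0},{"hand": 100,"x": 0,"y": -0.07,"z": -0.01,"ax": 0,"ay": 0,"az": 0},{"hand": 100,"x": 0,"y": -0.07,"z": -0.01,"ax": 0,"ay": 0,"az": 0},{"hand": 100,"x": 0,"y": -0.07,"z": -0.01,"ax": 0,"ay": 0,"az": 0}]}}

```text
t: 8.72
tool_pos: [0.5656, -0.1142, 0.3517]
orientation: [-2.242, -2.199, 0.001]
force: [-0.8, -0.8, -0.4]
opening: 0.0926
gripper_force: 0.0
```

```bash
python3 - <<'E'
from h import *
here();p=camera_params('wrist');im,W,_=cloud('wrist')
ims,Ws,ps=cloud('side');here()
b=im.astype(int);m=(b[...,0]>b[...,2]+40)&(b[...,0]>60);m[250:]=0
r=rect(m,p,.046);print('rack',r,np.nanmedian(W[m],0))
v,u=np.where(m);a,c=max(v.min()-15,0),v.max()+20;e,f=max(u.min()-20,0),u.max()+20
A=cv2.resize(im[a:c,e:f],(400,600));
B=cv2.resize(ims[170:230,200:260],(400,600))
cv2.imwrite('pics/placed.png',np.hstack([A,B]));print(a,c,e,f)
E
```

```text
t 8.725 tcp [ 0.5656 -0.1142  0.3517] psi -0.0191 tilt -0.0015 roll 0.0005 open 0.0926 gf 0.0 F [-0.84 -0.82 -0.42]
t 8.825 tcp [ 0.566  -0.1142  0.3523] psi -0.0189 tilt -0.0007 roll 0.0003 open 0.0926 gf 0.0 F [ 0.74 -0.32 -0.17]
rack (array([ 0.63658319, -0.1106014 ]), array([141.74751282,  70.7775116 ]), np.float32(-0.019510388)) [ 0.63728634 -0.10302448  0.04602773]
94 269 268 389
```

View pics/placed.png

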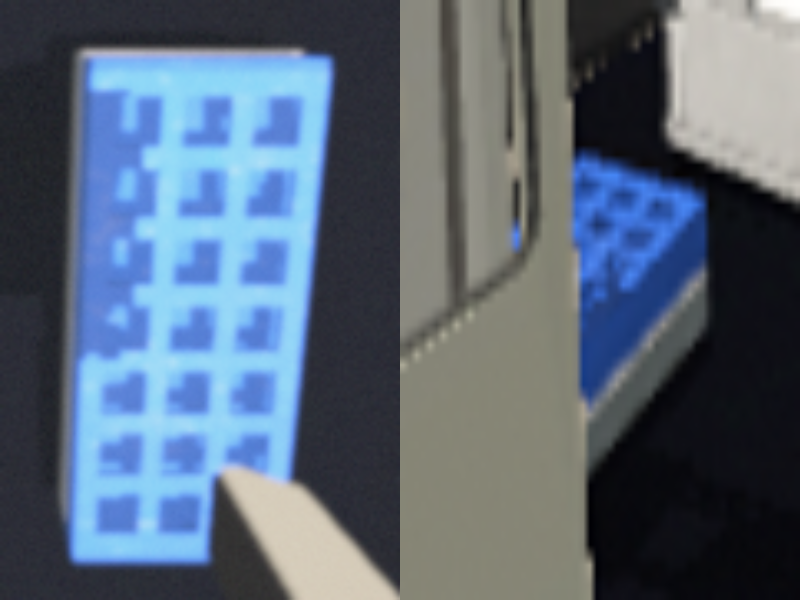

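The crop shows the rack flat on the stand. A thin pale strip of stand about 2 px wide shows at the +y end, which may be only perspective. I'll measure it from the same pose I used for the bare stand.

Request:
{"method": "carry_out", "body": {"targets": [{"hand": 100,"x": -0.02,"y": -0.03,"z": 0.01,"ax": 0,"ay": 0,"az": 0},{"hand": 100,"x": -0.037,"y": -0.05,"z": 0.014,"ax": 0,"ay": 0,"az": 0},{"hand": 100,"x": -0.037,"y": -0.05,"z": 0.014,"ax": 0,"ay": 0,"az": 0},{"hand": 100,"x": -0.037,"y": -0.05,"z": 0.014,"ax": 0,"ay": 0,"az": 0},{"hand": 100,"x": -0.037,"y": -0.05,"z": 0.014,"ax": 0,"ay": 0,"az": 0}]}}

```text
t: 9.45
tool_pos: [0.5156, -0.1499, 0.3393]
orientation: [2.241, 2.201, 0.001]
force: [0.6, 0.1, -0.2]
opening: 0.0931
gripper_force: 0.0
```

```bash
python3 - <<'E'
from h import *
here();p=camera_params('wrist');im,W,_=cloud('wrist');here()
b=im.astype(int);m=(b[...,0]>b[...,2]+40)&(b[...,0]>60);m[236:]=0;m[:,300:][:, :]&=True;m[:,:300]=0
r=rect(m,p,.046);print('rack',r,np.nanmedian(W[m],0))
v,u=np.where(m);a,c=max(v.min()-12,0),v.max()+15;e,f=max(u.min()-15,0),u.max()+15
print(a,c,e,f)
cc=int(np.median(u))
def edge(uv0,d,z):
    pass
T=[]
for c0 in range(u.min()+14,u.max()-18,4):
    q=np.where(m[:,c0])[0];T.append([c0,q.min()-.5,q.max()+.5])
T=np.array(T)
for j in(1,2):
    Q=ray(p,T[:,[0,j]],.046);k=np.polyfit(Q[:,0],Q[:,1],1);print("end slope",k[0],"y at .636",np.polyval(k,.636))
col=im[v.min()-8:v.min()+6,cc];print(v.min(),cc,col.tolist())
g=(b[...,1]>60);rows=np.arange(v.min()-8,v.min()+1);top=rows[g[rows,cc]]
print("strip",top, ray(p,[[cc,top.min()-.5]],.024) if len(top) else None)
cv2.imwrite('pics/placed2.png',cv2.resize(im[a:c,e:f],(480,600)))
E
```

```text
t 9.45 tcp [ 0.5156 -0.1499  0.3393] psi -0.0183 tilt 0.0006 roll 0.0 open 0.0931 gf 0.0 F [ 0.6   0.12 -0.16]
t 9.5 tcp [ 0.5155 -0.1499  0.3392] psi -0.0182 tilt 0.0004 roll 0.0 open 0.0929 gf 0.0 F [-0.75  0.31  0.2 ]
rack (array([ 0.63457874, -0.1158868 ]), array([152.282547  ,  74.16110229]), np.float32(-0.019258142)) [ 0.63945375 -0.10668497  0.04601721]
52 246 321 452
end slope 0.015735567532537485 y at .636 -0.0394875577242937
end slope 0.271609121140789 y at .636 -0.19074353007753214
64 384 [[54, 44, 45], [51, 43, 44], [58, 48, 46], [53, 43, 44], [50, 43, 42], [53, 45, 45], [54, 47, 45], [56, 44, 43], [93, 60, 49], [191, 113, 78], [245, 167, 113], [247, 194, 128], [247, 199, 131], [247, 196, 128]]
strip [] None
```

View pics/placed2.png

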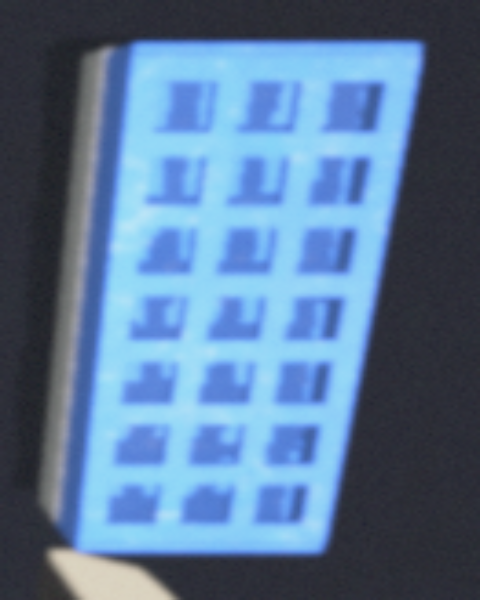

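Along y the rack's ends (-0.0395, -0.1907) match the stand's (-0.0396, -0.1909). For x I'll check once from straight above, on the way to the box.

Request:
{"method": "carry_out", "body": {"targets": [{"hand": 100,"x": -0.01,"y": 0.03,"z": -0.01,"ax": 0,"ay": 0,"az": 0},{"hand": 100,"x": -0.025,"y": 0.08,"z": -0.02,"ax": 0,"ay": 0,"az": 0},{"hand": 100,"x": -0.038,"y": 0.12,"z": -0.02,"ax": 0,"ay": 0,"az": 0},{"hand": 100,"x": -0.038,"y": 0.12,"z": -0.02,"ax": 0,"ay": 0,"az": 0},{"hand": 100,"x": -0.038,"y": 0.12,"z": -0.02,"ax": 0,"ay": 0,"az": 0},{"hand": 100,"x": -0.038,"y": 0.12,"z": -0.02,"ax": 0,"ay": 0,"az": 0}]}}

```text
t: 10.25
tool_pos: [0.6335, -0.1901, 0.3595]
orientation: [2.242, 2.2, 0.0]
force: [-0.2, 0.8, -0.0]
opening: 0.0932
gripper_force: 0.0
```

```bash
python3 - <<'E'
from h import *
here();p=camera_params('wrist');im,W,_=cloud('wrist');here()
np.savez('w6.npz',im=im,W=W);cv2.imwrite('pics/w6.png',im)
b=im.astype(int);m=(b[...,0]>b[...,2]+40)&(b[...,0]>60);m[225:]=0
v,u=np.where(m);print(u.min(),u.max(),v.min(),v.max())
L=[]
for r in range(v.min()+10,min(v.max(),200),5):
    q=np.where(m[r])[0];L.append([q.min()-.5,r,q.max()+.5])
L=np.array(L);A=ray(p,L[:,:2],.046);B=ray(p,L[:,[2,1]],.046)
for Q in(A,B):
    k=np.polyfit(Q[:,1],Q[:,0],1);print("slope",k[0],"x",np.polyval(k,-.116))
for r in(80,130): 
    q=np.where(m[r])[0];print(r,im[r,q.min()-6:q.min()+4].mean(-1).astype(int),im[r,q.max()-3:q.max()+7].mean(-1).astype(int))
# bar, arms: near z .1
z=W[...,2];h=(z>.09)&(z<.115)&(W[...,0]<.60)&(W[...,0]>.5)&(W[...,1]<-.27)
vv,uu=np.where(h);print("bar px",len(uu),uu.min() if len(uu) else 0, np.nanmean(W[h],0))
E
```

```text
t 10.25 tcp [ 0.6335 -0.1901  0.3595] psi -0.0187 tilt 0.0003 roll -0.0001 open 0.0932 gf 0.0 F [-0.2   0.76 -0.02]
t 10.3 tcp [ 0.6335 -0.1902  0.3597] psi -0.0188 tilt 0.0006 roll -0.0002 open 0.0928 gf 0.0 F [-0.33 -0.05 -0.74]
215 511 19 224
slope -0.8424541765154612 x 0.6209258183928268
slope -1.7821038741352058 x 0.727726895286665
80 [ 39  38  42  35  40  46  73 115 147 163] [215 208 180 121  67  52  50  54  53  55]
130 [ 40  41  42  37  43  54  85 128 155 162] [162 152 124  87  53  44  44  51  51  53]
bar px 782 169 [ 0.55874657 -0.343042    0.10102978]
```

```bash
python3 - <<'E'
from h import *
D=np.load('w6.npz');im=D['im'];p=camera_params('wrist');b=im.astype(int);m=(b[...,0]>b[...,2]+40)&(b[...,0]>60)
for r in(50,80,110,130,150):
    q=np.where(m[r,:330])[0];print(r,q.min(),q.max(),np.round(ray(p,[[q.min()-.5,r],[q.max()+.5,r]],.046)[:,:2],4).tolist())
W=D['W'];z=W[...,2]
h=(z>.088)&(z<.115)&(W[...,0]<.60)&(W[...,0]>.5)&(W[...,1]<-.27)
P=W[h][:,:2]; c,s,a=cv2.minAreaRect((P*1000).astype(np.float32));print("bar rect",c,s,a)
v,u=np.where(h);print(u.min(),u.max(),v.min(),v.max())
k=np.polyfit(P[:,1],P[:,0],1);print(k)
E
```

```text
50 216 293 [[0.6031, -0.0637], [0.6723, -0.065]]
80 217 292 [[0.6025, -0.0886], [0.6718, -0.09]]
110 218 291 [[0.602, -0.115], [0.6714, -0.1164]]
130 219 290 [[0.6019, -0.1335], [0.6708, -0.1348]]
150 220 289 [[0.6019, -0.1526], [0.6701, -0.154]]
bar rect (565.5189819335938, -333.7342224121094) (99.97903442382812, 28.292369842529297) 79.55012512207031
169 208 294 383
[0.20001371 0.62845802]
```

View pics/w6.png

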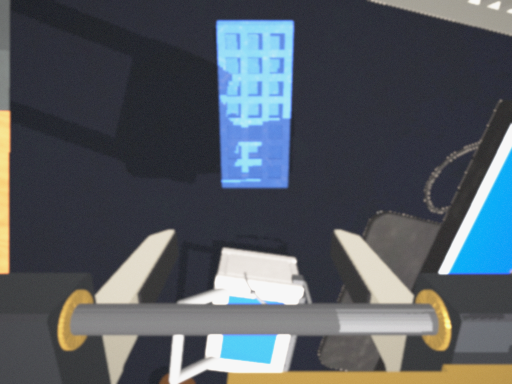

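The wrist view shows the rack at (216–294, 19–188) with no strip of stand exposed. Its centre x is 0.6367, against 0.6366 for the stand, so it is flush. Next I'll fix the bar's position.

```bash
python3 - <<'E'
from h import *
D=np.load("top.npz");im=D["im"].astype(int);W=D["W"];p=camera_params("top")
z=W[...,2]
h=(z>.088)&(z<.115)&(W[...,0]<.60)&(W[...,0]>.5)&(abs(W[...,1]+.34)<.08)
v,u=np.where(h);print(len(u),u.min(),u.max(),v.min(),v.max())
g=im.mean(-1);E=[]
for c in range(309,334,2):   # bright row centroid of bar
    r=np.arange(176,188);w=np.clip(g[r,c]-60,0,None);E.append([c,(w*r).sum()/w.sum()])
E=np.array(E);Q=ray(p,E,.1025);k=np.polyfit(Q[:,1],Q[:,0],1);print("bar line",k,"resid",np.std(Q[:,0]-np.polyval(k,Q[:,1])))
e=ray(p,[[305,179],[337,183.5]],.1025);print(e,np.linalg.norm(e[1]-e[0]))
m=np.where(h);P=W[h];print(P[:,1].min(),P[:,1].max(),np.median(P,0))
# prediction from label: centre .626,-.346 
E
```

```text
139 304 336 172 184
bar line [0.10297607 0.59099513] resid 0.0007714347803304316
[[ 0.56060541 -0.28849336  0.1025    ]
 [ 0.54555424 -0.38408739  0.1025    ]] 0.09677167464770989
-0.3834297849628988 -0.285366998184176 [ 0.55630939 -0.33281732  0.103139  ]
```

```bash
python3 -c "
from h import *
t=np.radians(40);M=Rt(-.16,t).as_matrix()
delta(np.array([.553,-.336,.1])-.237*M[:,2],-.16,t)"
```

```text
d [-0.1259 -0.2286  0.078 ] a [-0.6964 -0.0492  0.1355]
```

Request:
{"method": "carry_out", "body": {"targets": [{"hand": 60,"x": -0.012,"y": -0.04,"z": 0,"ax": -0.04,"ay": 0,"az": 0.01},{"hand": 60,"x": -0.03,"y": -0.085,"z": 0,"ax": -0.15,"ay": -0.01,"az": 0.03},{"hand": 60,"x": -0.05,"y": -0.13,"z": 0.015,"ax": -0.29,"ay": -0.02,"az": 0.06},{"hand": 60,"x": -0.08,"y": -0.17,"z": 0.035,"ax": -0.43,"ay": -0.03,"az": 0.08},{"hand": 60,"x": -0.11,"y": -0.205,"z": 0.06,"ax": -0.57,"ay": -0.04,"az": 0.11},{"hand": 60,"x": -0.126,"y": -0.229,"z": 0.078,"ax": -0.696,"ay": -0.049,"az": 0.136},{"hand": 60,"x": -0.126,"y": -0.229,"z": 0.078,"ax": -0.696,"ay": -0.049,"az": 0.136},{"hand": 60,"x": -0.126,"y": -0.229,"z": 0.078,"ax": -0.696,"ay": -0.049,"az": 0.136}]}}

```text
t: 11.3
tool_pos: [0.403, -0.3122, 0.2823]
orientation: [1.939, 1.65, 0.599]
force: [0.3, -0.7, 0.3]
opening: 0.056
gripper_force: 0.0
```

```bash
python3 - <<'E'
from h import *
here();p=camera_params('wrist');s=read_state();im,W,_=cloud('wrist');here()
np.savez('w7.npz',im=im,W=W,pr=p['rotation'],pp=p['position']);cv2.imwrite('pics/w7.png',im)
z=W[...,2];h=(z>.09)&(z<.112)&(W[...,0]<.575)&(W[...,0]>.53)&(W[...,1]<-.27)&(W[...,1]>-.41)
v,u=np.where(h);P=W[h];print(len(u),u.min(),u.max(),v.min(),v.max());k=np.polyfit(P[:,1],P[:,0],1);print(k,P.min(0),P.max(0),np.median(P,0))
E
```

```text
t 11.3 tcp [ 0.403  -0.3122  0.2823] psi -0.1602 tilt 0.6966 roll -0.0006 open 0.056 gf 0.0 F [ 0.32 -0.73  0.31]
t 11.35 tcp [ 0.4036 -0.3121  0.2827] psi -0.1585 tilt 0.6973 roll -0.0012 open 0.0557 gf 0.0 F [ 0.28 -1.18  0.68]
1671 249 265 142 267
[0.16158322 0.60837997] [ 0.54342051 -0.38153197  0.09025172] [ 0.57498086 -0.28419329  0.10669788] [ 0.55529508 -0.32724445  0.10383567]
```

View pics/w7.png

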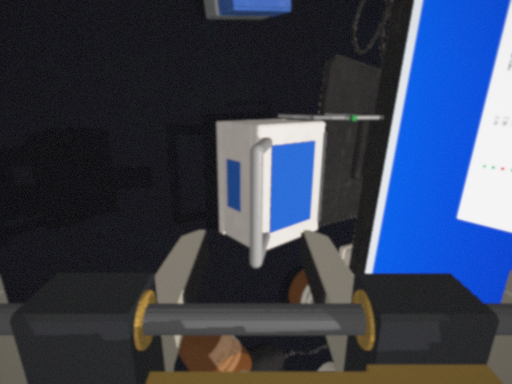

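The wrist picture shows the bar running nearly vertically at cols 249–270, rows 140–267, centred between the fingertips (207 and 303). Its axis comes out at (0.558, -0.333, 0.100).

```bash
python3 -c "
from h import *
t=np.radians(40);M=Rt(-.16,t).as_matrix()
D=np.load('w7.npz');p=dict(camera_params('wrist'),rotation=D['pr'],position=D['pp'])
W=D['W'];Rc=Rt(-.1602,.6966)
P=Rc.inv().apply(W[150:262,240:275].reshape(-1,3)-np.array([.403,-.3122,.2823]))
g=(abs(P[:,2]-.232)<.008);Q=P[g];print(len(Q),np.median(Q,0),np.percentile(Q,[3,97],axis=0))
delta(np.array([.557,-.333,.1])-.167*M[:,2],-.16,t)"
```

```text
1476 [0.00936563 0.00194704 0.23476582] [[-0.03638084 -0.0026549   0.23315242]
 [ 0.04768469  0.00675074  0.23797626]]
d [0.0039 0.0011 0.0724] a [-0.0008  0.0006  0.0012]
```

Request:
{"method": "carry_out", "body": {"targets": [{"hand": 60,"x": 0.004,"y": 0.002,"z": 0.015,"ax": 0,"ay": 0,"az": 0},{"hand": 60,"x": 0.004,"y": 0.002,"z": 0.035,"ax": 0,"ay": 0,"az": 0},{"hand": 60,"x": 0.004,"y": 0.002,"z": 0.055,"ax": 0,"ay": 0,"az": 0},{"hand": 60,"x": 0.004,"y": 0.002,"z": 0.067,"ax": 0,"ay": 0,"az": 0},{"hand": 60,"x": 0.004,"y": 0.002,"z": 0.071,"ax": 0,"ay": 0,"az": 0},{"hand": 60,"x": 0.004,"y": 0.002,"z": 0.071,"ax": 0,"ay": 0,"az": 0},{"hand": 60,"x": 0.004,"y": 0.002,"z": 0.071,"ax": 0,"ay": 0,"az": 0}]}}

```text
t: 12.22
tool_pos: [0.4499, -0.3159, 0.2285]
orientation: [1.938, 1.649, 0.6]
force: [-0.7, -0.7, -0.4]
opening: 0.0561
gripper_force: 0.0
```

Request:
{"method": "carry_out", "body": {"targets": [{"hand": 0,"x": 0,"y": 0,"z": 0,"ax": 0,"ay": 0,"az": 0},{"hand": 0,"x": 0,"y": 0,"z": 0,"ax": 0,"ay": 0,"az": 0},{"hand": 0,"x": 0,"y": 0,"z": 0,"ax": 0,"ay": 0,"az": 0},{"hand": 0,"x": 0,"y": 0,"z": 0,"ax": 0,"ay": 0,"az": 0},{"hand": 0,"x": 0,"y": 0,"z": 0,"ax": 0,"ay": 0,"az": 0},{"hand": 0,"x": 0,"y": 0,"z": 0,"ax": 0,"ay": 0,"az": 0},{"hand": 0,"x": 0,"y": 0,"z": 0,"ax": 0,"ay": 0,"az": 0}], "newtons": 20}}

```text
t: 13.1
tool_pos: [0.45, -0.3158, 0.228]
orientation: [1.939, 1.65, 0.6]
force: [0.7, 0.2, -0.8]
opening: 0.0095
gripper_force: 20.0
```

```bash
python3 -c "
from h import *
here()"
```

```text
t 13.1 tcp [ 0.45   -0.3158  0.228 ] psi -0.161 tilt 0.6973 roll 0.0004 open 0.0095 gf 20.000064969062805 F [ 0.72  0.15 -0.76]
```

Bar gripped: opening 9.5 mm, with the grasp point at (0.556, -0.333, 0.100). Next I'll work out the arc in tool axes.

```bash
python3 -c "
import numpy as np
t=.697
for th in np.linspace(0,1.047,17)[1:]:
    f=.288+th;dx=.123*(np.cos(.288)-np.cos(f));dz=.123*(np.sin(f)-np.sin(.288))
    print(round(th,3),round(dx*np.cos(t)+dz*np.sin(t),4),round(dx*np.sin(t)-dz*np.cos(t),4))"
```

```text
0.065 0.0068 -0.0042
0.131 0.014 -0.008
0.196 0.0213 -0.0113
0.262 0.0288 -0.0141
0.327 0.0365 -0.0164
0.393 0.0444 -0.0182
0.458 0.0523 -0.0195
0.524 0.0603 -0.0203
0.589 0.0684 -0.0205
0.654 0.0764 -0.0202
0.72 0.0844 -0.0194
0.785 0.0924 -0.0181
0.851 0.1002 -0.0162
0.916 0.1079 -0.0139
0.982 0.1154 -0.011
1.047 0.1227 -0.0077
```

Request:
{"method": "carry_out", "body": {"targets": [{"hand": 0,"x": 0,"y": 0.0068,"z": -0.0042,"ax": 0,"ay": 0,"az": 0},{"hand": 0,"x": 0,"y": 0.014,"z": -0.008,"ax": 0,"ay": 0,"az": 0},{"hand": 0,"x": 0,"y": 0.0213,"z": -0.0113,"ax": 0,"ay": 0,"az": 0},{"hand": 0,"x": 0,"y": 0.0288,"z": -0.0141,"ax": 0,"ay": 0,"az": 0},{"hand": 0,"x": 0,"y": 0.0365,"z": -0.0164,"ax": 0,"ay": 0,"az": 0},{"hand": 0,"x": 0,"y": 0.0444,"z": -0.0182,"ax": 0,"ay": 0,"az": 0},{"hand": 0,"x": 0,"y": 0.0523,"z": -0.0195,"ax": 0,"ay": 0,"az": 0},{"hand": 0,"x": 0,"y": 0.0603,"z": -0.0203,"ax": 0,"ay": 0,"az": 0}], "newtons": 25}}

```text
t: 14.1
tool_pos: [0.4824, -0.3212, 0.2821]
orientation: [1.94, 1.65, 0.599]
force: [-5.1, -2.4, -0.1]
opening: 0.0096
gripper_force: 25.0
```

```bash
cat >> h.py <<'E'
def lid():
    s=read_state();g=s["tool_pos"]+.167*R.from_rotvec(s["orientation"]).as_matrix()[:,2]
    f=np.array([np.cos(.16),-np.sin(.16),0]);H=np.array([.5558,-.333,.100])+.118*f+[0,0,-.035]
    d=g-H;a=-d@f;print("grasp",np.round(g,4),"r",round(float(np.hypot(a,d[2])),4),"theta",round(float(np.arctan2(d[2],a)-.288),4))
E
python3 -c "
from h import *
here();lid()"
```

```text
t 14.1 tcp [ 0.4824 -0.3212  0.2821] psi -0.1611 tilt 0.696 roll 0.0003 open 0.0096 gf 24.998350739479065 F [-5.13 -2.44 -0.07]
grasp [ 0.5881 -0.3384  0.154 ] r 0.1232 theta 0.5188
```

Tracking well. Second half, relative to here:

Request:
{"method": "carry_out", "body": {"targets": [{"hand": 0,"x": 0,"y": 0.0081,"z": -0.0002,"ax": 0,"ay": 0,"az": 0},{"hand": 0,"x": 0,"y": 0.0161,"z": 0.0001,"ax": 0,"ay": 0,"az": 0},{"hand": 0,"x": 0,"y": 0.0241,"z": 0.0009,"ax": 0,"ay": 0,"az": 0},{"hand": 0,"x": 0,"y": 0.0321,"z": 0.0022,"ax": 0,"ay": 0,"az": 0},{"hand": 0,"x": 0,"y": 0.0399,"z": 0.0041,"ax": 0,"ay": 0,"az": 0},{"hand": 0,"x": 0,"y": 0.0476,"z": 0.0064,"ax": 0,"ay": 0,"az": 0},{"hand": 0,"x": 0,"y": 0.0551,"z": 0.0093,"ax": 0,"ay": 0,"az": 0},{"hand": 0,"x": 0,"y": 0.0624,"z": 0.0126,"ax": 0,"ay": 0,"az": 0}]}}

```text
t: 15.1
tool_pos: [0.5379, -0.3305, 0.3127]
orientation: [1.939, 1.65, 0.599]
force: [-5.3, -3.1, -0.0]
opening: 0.009
gripper_force: 25.0
```

Request:
{"method": "carry_out", "body": {"targets": [{"hand": 0,"x": 0,"y": 0,"z": 0,"ax": 0,"ay": 0,"az": 0},{"hand": 0,"x": 0,"y": 0,"z": 0,"ax": 0,"ay": 0,"az": 0},{"hand": 0,"x": 0,"y": 0,"z": 0,"ax": 0,"ay": 0,"az": 0},{"hand": 0,"x": 0,"y": 0,"z": 0,"ax": 0,"ay": 0,"az": 0}]}}

```text
t: 15.6
tool_pos: [0.5377, -0.3304, 0.3128]
orientation: [1.939, 1.649, 0.599]
force: [-4.7, -2.4, 0.2]
opening: 0.0092
gripper_force: 25.0
```

```bash
python3 -c "
from h import *
here();lid()
im,W,p=cloud('side');t,Wt,_=cloud('top')
cv2.imwrite('pics/end.png',np.hstack([cv2.resize(im[120:230,200:330],(400,340)),cv2.resize(t[110:240,200:350],(390,340))]))
q=np.load('top.npz')['im']
w=cloud('wrist')[0];cv2.imwrite('pics/w8.png',w)"
```

```text
t 15.6 tcp [ 0.5377 -0.3304  0.3128] psi -0.1611 tilt 0.6971 roll -0.0001 open 0.0092 gf 24.995874166488647 F [-4.73 -2.43  0.25]
grasp [ 0.6435 -0.3476  0.1847] r 0.1232 theta 1.0443
```

View pics/end.png

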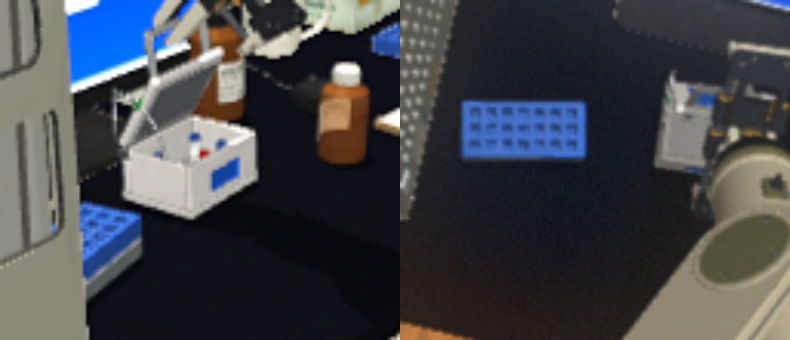

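The side view shows the lid held open at the green mark, with the vials visible inside. The rack sits square on the stand and the amber bottle is untouched. Handing in.

```bash
python3 -c "
from h import *
here();lid();print(robot.close_job())"
```

```text
t 15.75 tcp [ 0.5376 -0.3304  0.3127] psi -0.1611 tilt 0.697 roll -0.0001 open 0.0089 gf 24.995971620082855 F [-5.39 -2.08 -0.33]
grasp [ 0.6434 -0.3476  0.1847] r 0.1232 theta 1.0439
the job is handed in; nothing more can be done
None
```

The job is handed in at 15.8 s: the rack is set down flush on the stand (within about 1 mm by the wrist camera) and released, and the gripper is still holding the lid by its bar at about 60° (1.044 rad, worked out from the arm's motion).

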